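Press a sample tube's cap home with the bench quick clamp

ROBOT

A 6-joint arm with a two-finger parallel gripper is mounted at the origin on the work surface. World frame = base frame: x ahead of the robot, y to its left, z up, the work surface at z = 0. Lengths are in m, angles in rad, forces in N, time in s.
With the tool pointing down it reaches from about 0.3 to 0.75 m from the base axis. Payload 8.5 kg.
Tool frame: the origin (TCP) lies between the finger pads; the fingertips stand 19 mm ahead of it and the grasp point (between the pads) is the TCP (robot.nose_length is the distance from the TCP to the fingertips, in m); z points along the fingers, y is the line along which they close (so a half turn about z gives the same grasp; the last joint's range is limited). The gripper opens to 85 mm and grips with 20 to 120 N. Pads are 22 mm wide; open, the fingers measure 114 mm over their backs; the gripper's body (76 mm by 85 mm) begins 54 mm behind the grasp point. The pads swing forward as they close: fully open they stand 13 mm farther back than shut.
Start: joints at [-1.418, 0.381, 1.297, -0, 1.464, -0.215], TCP at [0.198, -0.513, 0.25] pointing down, gripper open.
Joint ranges: [-3.11, 3.11], [-0.89, 2.33], [0.22, 2.48], [-1.42, 4.56], [0.17, 2.85], [-2.88, 2.88]. Speed limits (rad/s): [2.39, 2.39, 3.14, 3.14, 3.14, 3.14].

INTERFACE

Orientations are given as a 3x3 rotation matrix whose columns are the frame's x, y, z axes.
In Python, from cell import robot gives the robot as it stands. Calls block until the motion is done:
- robot.move_pose(position, orientation): joint-space move of the TCP to a pose.
- robot.move_l(position, frame=None, feed=0.15): straight line of the TCP; frame=None keeps the orientation; feed is the mean speed in m/s.
- robot.movej(angles): joint-space move.
- robot.set_gripper(opening): opening from 0.0 (shut) to 1.0 (fully open); the grip force is fixed at half the most; returns when the fingers have stopped.
- robot.dwell(seconds).
- robot.ik(position, orientation): joint angles nearest the present ones, or None.
- robot.read_state(): the state.
- robot.capture(name): name is "side" or "top"; returns a dict with "frame" (400x640x3 uint8, red, green, blue), "camera_matrix" (3x3 intrinsics, pixels), "extrinsics" (4x4, takes a point from camera to world coordinates). Camera axes: x right, y down, z forward; pixel columns grow to the right and rows downward; lengths in m; the calibration is good to about 2 mm. A picture is of the moment at which its call begins. There is no depth.
A pose or a line that the arm cannot do raises robot.MotionError and nothing moves.
- robot.job_done(): hands the job in; it is judged then, once.
Trained networks look in a picture, given as the dict that the camera call returned (one of the last four; its "shot" number tells which), for a name from the list of things; names that differ only in an ending like _2 or _b are one class to them, and where a whole thing is asked for, a point or a joint stands for the part that bears it (a point fixed in the world has none). Each returns a list of dicts, best first, with "p" (0 to 1); they miss things now and then, are a little off and sometimes report something else, mostly with a low value. They report only what shows in the picture. A call takes as long as a camera call.
- robot.search_frame(picture, thing): "bbox" ([centre column, centre row, width, height] in pixels, round what is visible of it).
- robot.tip_of(picture, thing): "pixel" ([column, row] in pixels: a listed point, or the origin of a listed thing).
The state is a dict: "clock": time; "joint_pos": joint angles; "dq": joint speeds; "tau": joint torques, N m; "position": TCP position; "eef_rot": TCP orientation; "force": force on the tool from outside, world axes, zero at the start; "torque": the same for the moment, N m; "grip_width": opening from 0.0 (shut) to 1.0 (fully open); "gripper_force": force on a finger pad.
Only numpy, scipy, OpenCV 4.12 (cv2) and the standard library are available. Lean on these libraries where they do the work, as an engineer would, in place of code of your own. Each camera call takes 0.05 s, during which the arm holds its last target. There are 200 camera calls.

TASK

Press the red cap of the lying sample tube fully home with the quick clamp: squeeze its orange trigger towards the black handle, again and again, until the jaw has pushed the tube against its backstop, driven the cap home and stays tight on it by itself (5 N or more) with the trigger let go, but squeeze gently by feel near the end, because pressing the cap with more than 17 N cracks it. Then press the red release tab and keep it down until the jaw has gone all the way back, and leave the closed tube lying in its trough. Work the clamp only by its trigger and tab, do not touch the jaw, its bar or the tube, and leave the dish, the bottle and the standing tube alone.

Things in the scene. Friction and masses are not known exactly. Their poses are not given: they have to be found in the camera images.
- station: the capping press, fixed to the bench: white base plate 110 (x) by 430 (y) by 12 mm, a blue quick clamp on one half, a white trough on the other. Origin in the bench plane, z up; y runs along the clamp's bar, the way the jaw advances to the tube; everything on it is centred on x = 0. Blue housing y -150 to -25 mm, 62 mm high (66 under the handle); tube and bar axes 50 mm above the bench
- handle_front (a point): on the fixed black handle post (22 mm in x, 14 mm in y, blue-capped top 139 mm above the bench): the middle of its front face (y = -38 mm in the station's frame), 110 mm above the bench. From here to the rear face of the let-go trigger is 61 mm
- trigger_back (a point): on the upright orange trigger post (20 mm in x, 12 mm in y, top 130 mm above the bench): the middle of its rear face, 110 mm above the bench. Squeeze or push it here along the station's +y, towards the handle; the post is free from 66 mm up. 46 mm lie between this face and the lower red tab behind it
- trigger (a joint): squeeze of the trigger in m: 0 let go, 0.021 at its own hard stop (harmless); sprung back with 1.4 to 2.3 N. After 1.5 to 2 mm of play it moves the jaw one to one. A ratchet holds the jaw every 6 mm: let go, the jaw falls back by up to 6 mm to the last click; a full squeeze gains 18 mm. Pushing slowly takes the pad's force on the cap plus about 3 to 5 N (springs, ratchet)
- jaw_bar: the steel bar (12 mm wide) with the black moving jaw (40 mm square) and, before it, the orange sprung pad. Origin and axes coincide with the station's when the jaw is fully back; its y in the station's frame is the jaw's advance, 0 to 60 mm. The free pad's face stands at y = 20 mm + advance. Once the ratchet is released a light spring draws it back at about 60 to 80 mm/s
- pad: the orange round pad (30 mm across) on the jaw. Origin and axes coincide with jaw_bar's while nothing presses it; its face lies 20 mm along y and 50 mm along z from its origin. It is sprung along y, 1 N per mm, up to 18 mm, so the force on the cap shows in how far it lags behind jaw_bar
- tube: loose clear tube, 29 mm across, 112 mm long, about 55 g, lying in the trough along the station's y, with a paper label and a red cap (36 mm across, 14 mm long) on the end towards the jaw. Origin on its axis at the closed end, its y from cap to closed end. With the cap home the whole is 120 mm long. It starts 3 to 23 mm short of the backstop and slides easily
- cap (a joint): how far the red cap stands off from home, in m: 0 home, 0.006 to 0.010 at the start. It moves stiffly, with 4.5 to 5.5 N, once the tube is against the backstop, stops hard when home, and stays where it is left
- tab_top (a point): middle of the top of the red release tab, a square plate 30 by 30 mm, 78 mm above the bench, at y = -160 mm in the station's frame, behind the trigger
- tab (a joint): how far the release tab is pressed down, in m: 0 up, 0.008 fully down. Sprung, about 1 N at first and 5 N fully down; springs up when let go. Only in the last millimetre is the ratchet fully open (with the trigger let go); the jaw then needs up to 1.5 s to go back
- dish: bystander: loose covered culture dish, 93 mm across, 20 mm high, origin under its centre
- bottle: bystander: loose small bottle, 48 mm across, 100 mm high, origin under its centre
- spare: bystander: loose capped sample tube standing upright, 36 mm across, 118 mm high, origin under its centre
- post_top (a point): top of the blue end post that holds the backstop, 78 mm above the bench, y = 203 mm in the station's frame. The backstop, a round black rubber screw foot 34 mm across, faces the tube's closed end; its face is set by hand to a new place each time, anywhere from y = 166 to 180 mm, and is not measured

How it is judged:
By the outcome, as a careful person would: the job done as asked, in the order asked, and still so for the second after the job is handed in, with the robot touching nothing.
It also fails if it takes over 58 s, if anything falls off the work surface, if the arm or the gripper's body presses on something with over 40 N, if the wrist force passes 120 N, or if a joint passes its speed limit or range.

## Working session

There is one attempt and no reset: what is moved stays moved. The work goes in short steps, each a Python script; the robot and the scene stay as the last script left them, time stands still between calls to the robot, and variables do not carry over. Pictures are saved under pics/ and viewed, at most 10 in all, crops included, and the job is handed in when it is done.

```bash
ls; mkdir -p pics; cat > h.py <<'E'
import numpy as np, cv2
from cell import robot
def ray(c,px):
    K=np.array(c["camera_matrix"]);T=np.array(c["extrinsics"])
    d=T[:3,:3]@np.linalg.solve(K,[px[0],px[1],1.]);return T[:3,3],d/np.linalg.norm(d)
def atz(c,px,z):
    o,d=ray(c,px);return o+d*(z-o[2])/d[2]
def proj(c,P):
    K=np.array(c["camera_matrix"]);T=np.linalg.inv(np.array(c["extrinsics"]))
    p=K@(T[:3,:3]@np.asarray(P)+T[:3,3]);return p[:2]/p[2]
def save(c,n): cv2.imwrite("pics/"+n,c["frame"][:,:,::-1])
E
python3 - <<'E'
from h import *
Z=dict(handle_front=.11,trigger_back=.11,tab_top=.078,post_top=.078,station=0,tube=.05,dish=0,bottle=0,spare=0,jaw_bar=0,pad=0)
for n in("top","side"):
    c=robot.capture(n);save(c,n+"0.png");print(n,np.round(c["extrinsics"],3).tolist(),np.round(c["camera_matrix"],0).tolist())
    for t,z in Z.items():
        r=robot.tip_of(c,t)
        for q in r[:2]: print(t,round(q["p"],2),np.round(q["pixel"],1),np.round(atz(c,q["pixel"],z),4))
print(robot.read_state())
E
```

```text
pics
top [[0.069, -0.976, 0.206, 0.406], [-0.998, -0.066, 0.018, 0.094], [-0.004, -0.207, -0.978, 0.792], [0.0, 0.0, 0.0, 1.0]] [[453.0, 0.0, 318.0], [0.0, 453.0, 203.0], [0.0, 0.0, 1.0]]
handle_front 0.71 [385.3 184. ] [0.5863 0.005  0.11  ]
handle_front 0.62 [426.5 174.3] [ 0.6062 -0.0585  0.11  ]
trigger_back 0.79 [425.4 177.2] [ 0.6014 -0.0569  0.11  ]
tab_top 0.71 [454.8 169.8] [ 0.6263 -0.1116  0.078 ]
post_top 0.85 [241.8 233.4] [0.4983 0.2252 0.078 ]
station 0.69 [360.7 206.7] [0.5707 0.0328 0.    ]
tube 0.89 [273.9 230.2] [0.5109 0.1779 0.05  ]
dish 0.94 [348.9 131.3] [0.7113 0.0616 0.    ]
dish 0.42 [243.2 234.9] [0.506  0.2368 0.    ]
bottle 0.77 [239.4 178.4] [0.608  0.2542 0.    ]
bottle 0.65 [386.4 184.8] [ 0.614  -0.0114  0.    ]
spare 0.85 [297.8 298.3] [0.4036 0.1322 0.    ]
spare 0.62 [275.2 228.5] [0.5212 0.1815 0.    ]
jaw_bar 0.83 [353.6 207.7] [0.568  0.0453 0.    ]
pad 0.52 [360.6 206.6] [0.5709 0.033  0.    ]
side [[1.0, 0.001, 0.015, 0.541], [-0.009, -0.769, 0.64, -0.397], [0.012, -0.64, -0.769, 0.682], [0.0, 0.0, 0.0, 1.0]] [[389.0, 0.0, 315.0], [0.0, 389.0,
[... 832 characters left out ...]
.23216705e-05,
        1.46361262e+00, -2.15275463e-01]), 'dq': array([ 0.00088736, -0.00028905, -0.00172683, -0.0010762 , -0.00025878,
       -0.00100523]), 'tau': array([ 4.35789934e-04, -4.48329449e+01, -2.31464446e+01, -1.64753524e-04,
        4.12015725e-04, -2.92454308e-05]), 'position': array([ 0.19774273, -0.51321528,  0.25032662]), 'eef_rot': array([[ 9.33130839e-01,  3.59536974e-01, -4.13254593e-05],
       [ 3.59536974e-01, -9.33130840e-01, -8.11642274e-06],
       [-4.14802146e-05, -7.28434623e-06, -9.99999999e-01]]), 'force': array([0.53835357, 0.3042621 , 0.35019156]), 'torque': array([0.01038378, 0.00849656, 0.05167189]), 'gripper_force': 0.0, 'grip_width': 1.0006800013502861}
```

View pictures.

View pics/side0.png

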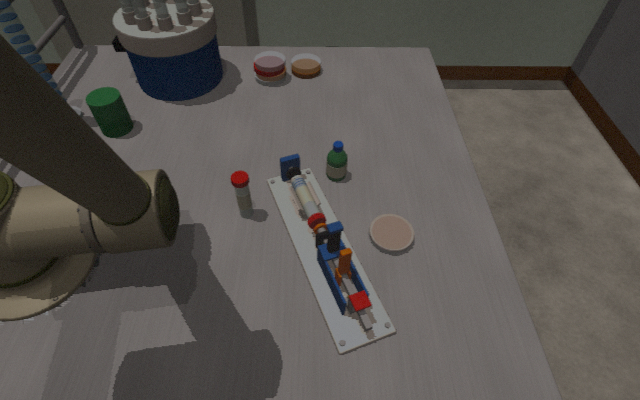

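View pics/top0.png

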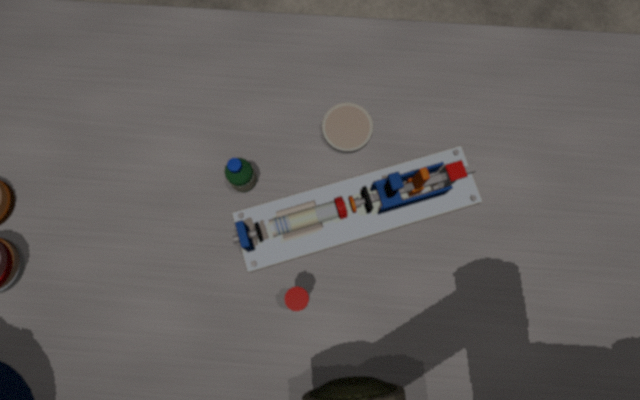

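Both views agree: in the side picture the handle is near (334,235), the trigger near (344,262) and the tab near (360,300). The top view shows the station free of obstacles, with bystanders well away. I'll fit the station pose next, then approach behind the trigger.

```bash
cat >> h.py <<'E'
def S(x,y,z):  # station -> world
    a=np.load("st.npy");c,s=np.cos(a[2]),np.sin(a[2])
    return np.array([a[0]+c*x-s*y,a[1]+s*x+c*y,z])
def R():
    a=np.load("st.npy")[2];yh=np.array([-np.sin(a),np.cos(a),0]);xh=np.array([np.cos(a),np.sin(a),0])
    return np.column_stack([yh,xh,[0,0,-1]])
E
python3 - <<'E'
from h import *
from scipy.optimize import least_squares
L=dict(handle_front=(-.038,.11),trigger_back=(-.099,.11),tab_top=(-.16,.078),post_top=(.203,.078),station=(0,0))
obs=[];
for n in("top","side"):
    c=robot.capture(n)
    for t,(y,z) in L.items():
        r=robot.tip_of(c,t)
        if r: obs.append((c,t,r[0]["pixel"],y,z))
    r=robot.tip_of(c,"tube"); tb=(c,r[0]["pixel"]); obs.append(("tube",)+tb)
O=[o for o in obs if o[0]!="tube"]
def f(a):
    e=[]
    for c,t,p,y,z in O:
        P=[a[0]-np.sin(a[2])*y,a[1]+np.cos(a[2])*y,z];e+=list(proj(c,P)-p)
    return e
s=least_squares(f,[.57,.035,.359],loss="soft_l1");np.save("st.npy",s.x);print(s.x);print(np.round(np.array(f(s.x)).reshape(-1,2),1).tolist())
for o in obs:
    if o[0]=="tube":
        w=atz(o[1],o[2],.05)-S(0,0,.05); print("tube st x,y",w@R()[:,1],w@R()[:,0])
st=robot.read_state();q=st["joint_pos"]
for r in (R(),R()@np.diag([-1,-1,1.])): print(robot.ik(S(0,-.122,.2),r))
print(robot.nose_length,st["clock"])
E
```

```text
[0.57039299 0.03791785 0.36439833]
[[1.3, 0.2], [-0.4, 0.4], [1.6, 1.5], [-117.3, 24.6], [-4.3, -1.2], [-0.7, 0.2], [0.5, 0.1], [1.5, 0.1], [0.3, -1.6], [3.6, 1.5]]
tube st x,y -0.002492351002681579 0.151039267264425
tube st x,y -0.009074233788001628 0.15373831706226
[-3.14408360e-01  5.37914590e-01  1.17861371e+00 -4.44089210e-16
  1.42506435e+00 -6.78806689e-01]
[-3.14408360e-01  5.37914590e-01  1.17861371e+00 -4.44089210e-16
  1.42506435e+00  2.46278596e+00]
0.019 1.9
```

```bash
python3 - <<'E'
from h import *
robot.set_gripper(0.0)
robot.move_pose(S(0,-.122,.19),R())
robot.move_l(S(0,-.122,.112),feed=.15)
robot.dwell(.2)
yh=R()[:,0]
F=np.array([robot.read_state()["force"] for _ in range(5)]);print("bias",F.round(2).tolist())
b=F.mean(0);np.save("bias.npy",b)
c=robot.capture("side");f=cv2.resize(c["frame"][180:330,260:440],(720,600),interpolation=cv2.INTER_CUBIC);cv2.imwrite("pics/c1.png",f[:,:,::-1])
y=-.122
for i in range(14):
    y+=.001;robot.move_l(S(0,y,.112),feed=.02)
    s=robot.read_state();print(round(y,4),round((s["position"]-S(0,0,.112))@yh,5),((s["force"]-b)).round(2),round(-(s["force"]-b)@yh,2),round(s["clock"],2))
    if -(s["force"]-b)@yh>1.2: break
E
```

```text
bias [[-0.1, -0.01, -0.12], [-0.1, -0.01, -0.12], [-0.1, -0.01, -0.12], [-0.1, -0.01, -0.12], [-0.1, -0.01, -0.12]]
-0.121 -0.12094 [-0.08 -0.08  0.59] 0.05 6.01
-0.12 -0.11993 [ 0.08 -0.82 -0.41] 0.79 6.26
-0.119 -0.11893 [ 0.18 -0.04 -0.3 ] 0.1 6.51
-0.118 -0.11796 [-0.35 -0.52  0.47] 0.36 6.76
-0.117 -0.11695 [-0.41  0.59 -0.13] -0.7 7.01
-0.116 -0.11595 [ 0.32  0.92 -0.01] -0.75 7.26
-0.115 -0.11494 [ 0.78  0.12 -0.75] 0.17 7.51
-0.114 -0.11392 [0.02 1.03 0.21] -0.95 7.76
-0.113 -0.11294 [-0.05 -0.64 -0.18] 0.58 8.01
-0.112 -0.11193 [ 0.18  0.97 -0.39] -0.84 8.26
-0.111 -0.11094 [ 0.22 -0.66 -0.53] 0.7 8.51
-0.11 -0.10995 [-0.19  0.01 -0.27] -0.08 8.76
-0.109 -0.10899 [ 0.79 -0.2   0.28] 0.47 9.01
-0.108 -0.10798 [-0.32  0.37  0.29] -0.46 9.26
```

View pics/c1.png

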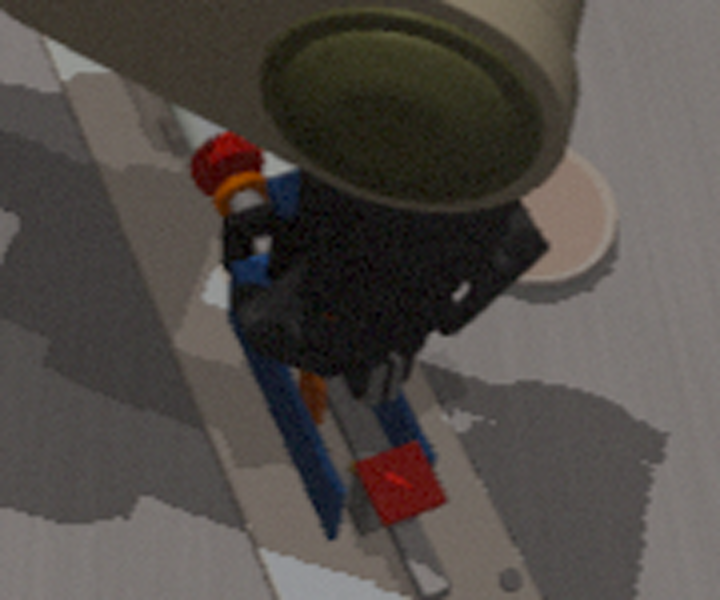

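The crop shows the finger behind the trigger (crop 385,375), with the trigger's foot at (312,395). That looks a little to the +x side, so I'll check the lateral alignment before pushing on.

```bash
python3 - <<'E'
from h import *
ims=[]
for n,(r0,c0) in dict(side=(200,290),top=(130,370)).items():
    c=robot.capture(n);f=c["frame"].copy()
    im=cv2.resize(f[r0:r0+110,c0:c0+100],(400,440),interpolation=cv2.INTER_CUBIC)
    for P,col in ((S(0,-.108,.093),(0,255,0)),(S(0,-.099,.11),(255,255,0)),(S(0,-.099,.066),(0,255,255)),(S(0,-.145,.078),(255,255,255)),(S(.0,-.038,.11),(255,0,255))):
        p=proj(c,P);cv2.circle(im,(int((p[0]-c0)*4),int((p[1]-r0)*4)),3,col,1)
    ims.append(im)
    for t in("trigger_back","tab_top","handle_front"):
        r=robot.tip_of(c,t);print(n,t,[(round(q["p"],2),np.round(q["pixel"],1).tolist()) for q in r[:1]])
cv2.imwrite("pics/c2.png",np.hstack(ims)[:,:,::-1])
E
```

```text
side trigger_back [(0.51, [346.4, 259.6])]
side tab_top [(0.91, [360.1, 300.0])]
side handle_front [(0.73, [332.7, 233.5])]
top trigger_back []
top tab_top []
top handle_front [(0.66, [386.6, 183.3])]
```

View pics/c2.png

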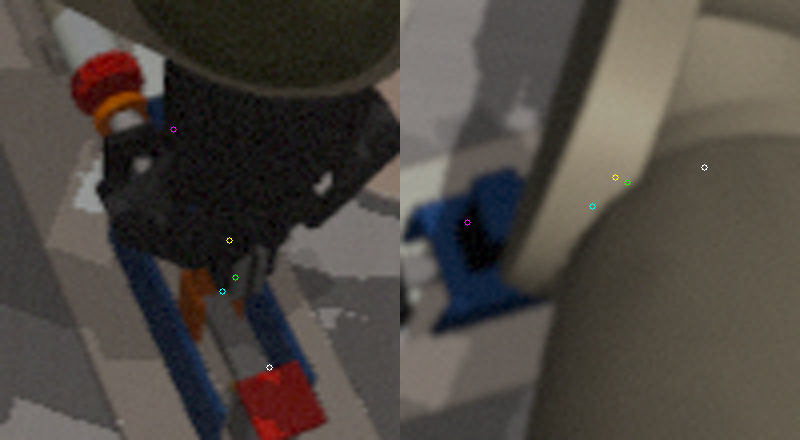

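Finger tips sit about 3 px (5 mm) right of the prediction, and the trigger is slightly left of it. I'll shift 5 mm towards station -x and keep closing in by feel.

```bash
cat >> h.py <<'E'
X0=-.005;Zt=.112
def frc(n=4):
    b=np.load("bias.npy");yh=R()[:,0];v=[]
    for i in range(n):
        if i: robot.dwell(.02)
        v.append(-(robot.read_state()["force"]-b)@yh)
    return float(np.mean(v))
def go(y,feed=.03,n=4):
    robot.move_l(S(X0,y,Zt),feed=feed);return frc(n)
E
python3 - <<'E'
from h import *
y=-.108;robot.move_l(S(X0,y,Zt),feed=.05);o=[]
while y<-.0885:
    y+=.0015;f=go(y);o.append((round(y*1e3,1),round(f,2)))
    if f>6.5: break
print(o,robot.read_state()["clock"])
E
```

```text
[(-106.5, 3.61), (-105.0, 4.12), (-103.5, 3.81), (-102.0, 1.59), (-100.5, 3.84), (-99.0, 4.48), (-97.5, 4.14), (-96.0, 2.73), (-94.5, 4.63), (-93.0, 5.3), (-91.5, 4.7), (-90.0, 2.63), (-88.5, 4.58)] 13.8083
```

Three ratchet clicks are clear (force drops at -102, -96, -90), and the free level is about 4 N. Now the second squeeze, stopping early if the force rises.

```bash
python3 - <<'E'
from h import *
robot.move_l(S(X0,-.113,Zt),feed=.12);robot.dwell(.15);print("free",frc())
robot.move_l(S(X0,-.107,Zt),feed=.06);y=-.107;o=[]
while y<-.0885:
    y+=.0012;f=go(y,.04);o.append((round(y*1e3,1),round(f,2)))
    if f>10.5: break
print(o,robot.read_state()["clock"])
E
```

```text
free 0.4239115512313736
[(-105.8, 4.41), (-104.6, 4.99), (-103.4, 4.4), (-102.2, 1.86), (-101.0, 3.67), (-99.8, 4.54), (-98.6, 5.02), (-97.4, 4.27), (-96.2, 2.41), (-95.0, 4.74), (-93.8, 6.49), (-92.6, 7.59), (-91.4, 8.75), (-90.2, 9.32), (-89.0, 7.32), (-87.8, 8.72)] 19.4167
```

Tube contacts the backstop at about -95 and the cap starts moving at about +4.7 N. In the third squeeze I'll go to the second click (jaw 48 mm), where I expect 8–12 N on the pad.

```bash
python3 - <<'E'
from h import *
robot.move_l(S(X0,-.113,Zt),feed=.12);robot.dwell(.15);print("free",frc())
robot.move_l(S(X0,-.108,Zt),feed=.06);y=-.108;o=[]
while y<-.0955:
    y+=.001 ;f=go(y,.04,5);o.append((round(y*1e3,1),round(f,2)))
    if f>16.5 or (y>-.0978 and f<o[-2][1]-1.2): break
print(o,robot.read_state()["clock"])
E
```

```text
free -0.3006881308906403
[(-107.0, 5.04), (-106.0, 7.7), (-105.0, 8.48), (-104.0, 9.21), (-103.0, 9.16), (-102.0, 8.87), (-101.0, 7.07), (-100.0, 8.15), (-99.0, 9.64), (-98.0, 11.1), (-97.0, 12.32), (-96.0, 13.23), (-95.0, 13.08)] 24.3417
```

```bash
python3 - <<'E'
from h import *
y=-.095;o=[13.1]
for i in range(5):
    y+=.0006;f=go(y,.04,5);o.append(round(f,2))
    if f>16 or f<max(o)-1.2: break
print(y,o,robot.read_state()["clock"])
E
```

```text
-0.09199999999999998 [13.1, 13.34, 13.74, 12.95, 13.3, 15.19] 25.925
```

The click is smeared by about 0.2 mm/N of compliance, but the force profile fits jaw 48 mm being passed. I'll let go, then feel gently whether the jaw holds at about 10 N, and take a picture.

```bash
python3 - <<'E'
from h import *
robot.move_l(S(X0,-.113,Zt),feed=.12);robot.dwell(.15);print("free",frc())
c=robot.capture("side");cv2.imwrite("pics/c3.png",cv2.resize(c["frame"][160:310,260:400],(560,600),interpolation=cv2.INTER_CUBIC)[:,:,::-1])
for t in("jaw_bar","pad","tube"): print(t,[(round(q["p"],2),np.round(q["pixel"],1).tolist(), ((atz(c,q["pixel"],.05 if t=="tube" else 0)-S(0,0,0))@R()[:,0]).round(4)) for q in robot.tip_of(c,t)[:1]])
y=-.109;robot.move_l(S(X0,y,Zt),feed=.06);o=[]
while y<-.1045:
    y+=.0007;f=go(y,.04,5);o.append((round(y*1e3,1),round(f,2)))
    if f>12: break
print(o)
robot.move_l(S(X0,-.113,Zt),feed=.12);print(robot.read_state()["clock"])
E
```

```text
free -0.2965332797801086
jaw_bar [(0.83, [312.8, 232.2], np.float64(0.047))]
pad []
tube []
[(-108.3, 1.26), (-107.6, 3.99), (-106.9, 6.35), (-106.2, 8.46), (-105.5, 10.47), (-104.8, 12.97)]
29.05
```

View pics/c3.png

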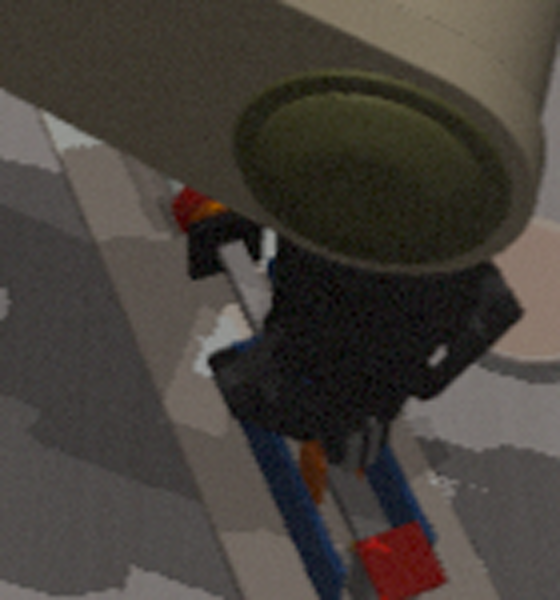

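The jaw (now at about 47 mm, black block at crop (225,245)) holds more than 10 N by itself, so the cap is home. Next is the tab (crop 400,560).

```bash
python3 - <<'E'
from h import *
robot.move_l(S(X0,-.115,.15),feed=.2);robot.move_l(S(X0,-.16,.15),feed=.2);robot.move_l(S(X0,-.16,.102),feed=.15)
robot.dwell(.15);fz=lambda:np.mean([(robot.dwell(.02),robot.read_state()["force"][2])[1] for _ in range(4)])
b=fz();z=.098;o=[]
robot.move_l(S(X0,-.16,z),feed=.05)
while z>.083:
    z-=.0015 if z>.0925 else .0007
    robot.move_l(S(X0,-.16,z),feed=.03);f=fz()-b;o.append((round(z*1e3,1),round(f,2)))
    if f>11: break
print(o)
robot.dwell(2.2)
print(fz()-b);
for n in("side","top"):
    c=robot.capture(n)
    for t in("jaw_bar","pad"): print(n,t,[(round(q["p"],2),((atz(c,q["pixel"],0)-S(0,0,0))@R()[:,0]).round(4)) for q in robot.tip_of(c,t)[:1]])
print(robot.read_state()["clock"])
E
```

```text
[(96.5, np.float64(0.69)), (95.0, np.float64(-0.38)), (93.5, np.float64(1.4)), (92.0, np.float64(2.74)), (91.3, np.float64(2.53)), (90.6, np.float64(3.33)), (89.9, np.float64(3.54)), (89.2, np.float64(4.4)), (88.5, np.float64(6.01)), (87.8, np.float64(9.35)), (87.1, np.float64(13.28))]
13.167433738735518
side jaw_bar [(0.75, np.float64(-0.0036))]
side pad []
top jaw_bar [(0.94, np.float64(0.0062))]
top pad [(0.54, np.float64(-0.0038))]
36.75
```

Tab is fully down and the jaw reads about 0 mm. I'll lift clear, step aside and check.

```bash
python3 - <<'E'
from h import *
robot.move_l(S(X0,-.16,.17),feed=.15);robot.move_l(S(X0,-.30,.22),feed=.25)
ims=[]
for n,(r0,c0) in dict(side=(140,260),top=(130,225)).items():
    c=robot.capture(n)
    for t,z in(("jaw_bar",0),("pad",0),("tube",.05),("dish",0),("bottle",0),("spare",0)):
        print(n,t,[(round(q["p"],2),np.round(q["pixel"],1).tolist(),((atz(c,q["pixel"],z)-S(0,0,0))@R()[:,0]).round(4)) for q in robot.tip_of(c,t)[:1]])
    ims.append(cv2.resize(c["frame"][r0:r0+180,c0:c0+130 if n=="side" else c0+260],None,fx=2,fy=2,interpolation=cv2.INTER_CUBIC))
cv2.imwrite("pics/c4.png",np.hstack(ims)[:,:,::-1]);print(robot.read_state()["clock"])
E
```

```text
side jaw_bar []
side pad []
side tube []
side dish []
side bottle []
side spare [(0.97, [249.4, 210.5], np.float64(0.152))]
top jaw_bar []
top pad [(0.61, [348.7, 129.8], np.float64(-0.0287))]
top tube [(0.98, [262.1, 232.5], np.float64(0.1717))]
top dish [(0.98, [349.8, 130.9], np.float64(-0.03))]
top bottle [(0.56, [239.2, 180.0], np.float64(0.1898))]
top spare [(0.88, [299.8, 298.9], np.float64(0.1446))]
38.8917
```

View pics/c4.png

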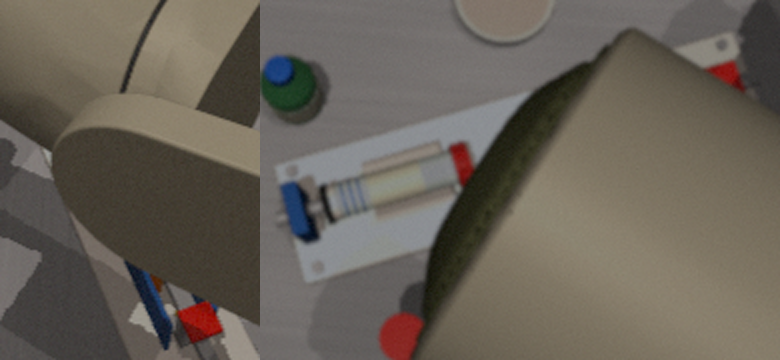

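The tube lies in its trough against the backstop, with the cap snug; the arm hides the jaw. I'll swing away for one check of the jaw.

```bash
python3 - <<'E'
from h import *
robot.movej([-1.418,0.381,1.297,0,1.464,-0.215])
ims=[]
for n,(r0,c0) in dict(side=(140,260),top=(130,225)).items():
    c=robot.capture(n)
    print(n,[(round(q["p"],2),((atz(c,q["pixel"],0)-S(0,0,0))@R()[:,0]).round(4)) for q in robot.tip_of(c,"jaw_bar")[:1]])
    ims.append(cv2.resize(c["frame"][r0:r0+180,c0:c0+130 if n=="side" else c0+260],None,fx=2,fy=2,interpolation=cv2.INTER_CUBIC))
cv2.imwrite("pics/c5.png",np.hstack(ims)[:,:,::-1]);print(robot.read_state()["clock"])
E
```

```text
side [(0.73, np.float64(-0.0027))]
top [(0.76, np.float64(0.0032))]
41.0667
```

View pics/c5.png

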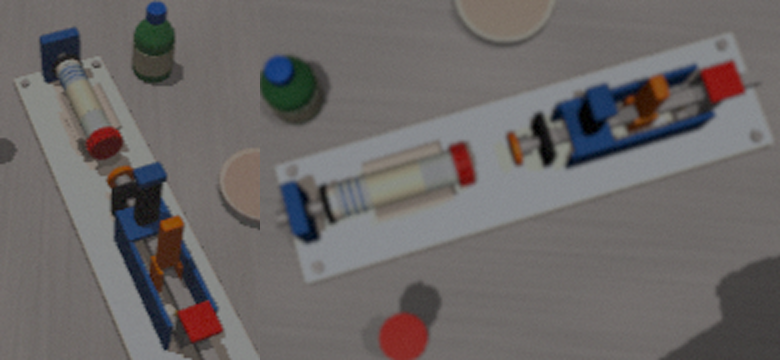

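Jaw fully back (pad at crop (515,148), clear of the cap at (460,163)), tube closed against the backstop, bystanders untouched.

```bash
python3 -c "
from cell import robot
print(robot.job_done())"
```

```text
the job is handed in; nothing more can be done
None
```

I pressed the cap home in three squeezes, peaking at an estimated 12 N on it; the jaw then held it by itself at an estimated 10 N before I released it fully back, leaving the closed tube in its trough, and the job was handed in at about 41 s.

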